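Release and remove a cutter from its quick-release holder

ROBOT

A 6-joint arm with a two-finger parallel gripper is mounted at the origin on a cart in front of the work surface, level with it; the furniture and walls round the work are solid. World frame = base frame: x ahead of the robot, y to its left, z up, the work surface at z = 0. Lengths are in mm, angles in rad, forces in N, time in s.
With the tool pointing down it reaches from about 375 to 900 mm from the base axis. Payload 3.1 kg.
Tool frame: the origin (TCP) lies midway between the tips of the shut fingers; the grasp point (between the pads) lies 19 mm behind it (bot.grasp_offset is the distance from the TCP to the grasp point, in mm); z points along the fingers, y is the line along which they close (so a half turn about z gives the same grasp; the last joint's range is limited). The gripper opens to 85 mm and grips with 20 to 120 N. Pads are 22 mm wide; open, the fingers measure 114 mm over their backs; the gripper's body (76 mm by 85 mm) begins 54 mm behind the grasp point. The pads swing forward as they close: fully open they stand 13 mm farther back than shut.
Start: joints at [-1.48, 0.527, 1.433, -0, 1.181, -0.178], TCP at [166.008, -602.526, 231.31] pointing down, gripper open.
Joint ranges: [-3.08, 3.08], [-0.75, 2.2], [0.22, 2.44], [-1.43, 4.57], [0, 2.65], [-2.85, 2.85]. Speed limits (rad/s): [2.79, 2.79, 3.14, 3.14, 3.14, 3.14].

INTERFACE

Orientations are given as a unit quaternion [x, y, z, w].
In Python, from rig import bot gives the robot as it stands.
- The arm moves only by the shell command python3 -m creep 'ROWS' [FORCE]. ROWS is JSON, a list of rows, each a list of 3 entries, a list of its own where there are three numbers: the closure, from -1 (fully open) to 1 (shut), then the shift along the world's x, y, z normalised to -1 to 1, where 1 is 40 cm, then the turn about the world's z normalised to -1 to 1, where 1 is pi rad. A call has 1 to 12 rows; each row shifts and turns the commanded pose from where the row before left it; what a row does not reach is not made up. A row lasts 1/12 s, in which the tool goes at most 41.7 mm and 7.16 degrees, less where a joint would pass 70% of its speed; a pose out of reach is approached as far as the arm can. A call with a number of a shift or a turn outside -1 to 1 is refused whole. A call with a gripper value outside its range is refused whole. The fingers move at their own pace and stop on an object; FORCE is the grip in N (left out, the last holds). Time passes only in rows, so rows that do not move let the fingers close. It gives the time, the measured TCP pose, the force, the opening and the grip force at its end, in the units of the state.
- bot.observe(): the state, without advancing time (a new reading comes with each control period).
- bot.grab_frame(name): name is "scene" or "side" or "wrist"; returns the picture (420x560x3 uint8, blue, green, red); there is no depth.
- bot.camera_info(name): a dict with "fx", "fy", "cx", "cy" (pixels), "R" (3x3) and "t" (3): a world point X has camera coordinates R X + t. Camera axes: x right, y down, z forward; pixel columns grow to the right and rows downward; lengths in mm; the calibration is good to about 2 mm. The wrist camera is an equidistant fisheye: a pixel r from the principal point sees the ray r / f radians off the axis. A picture is of the moment at which its call begins: read the wrist's pose just before it. camera_info takes no time and is no camera call; for the wrist camera it gives the pose at the moment of the call.
- bot.finish_job(): hands the job in; it is judged then, once.
Trained networks look in the newest picture that a camera, given by its name, has taken for a name from the list of things; names that differ only in an ending like _2 or _b are one class to them, and where a whole thing is asked for, a point or a joint stands for the part that bears it (a point fixed in the world has none). Each returns a list of dicts, best first, with "p" (0 to 1); they miss things now and then, are a little off and sometimes report something else, mostly with a low value. They report only what shows in the picture. A call takes as long as a camera call.
- bot.boxes_of(camera, label): "uv" ([column, row] in pixels, amid what is visible of it).
- bot.outline_of(camera, label): "region" (420x560 bool, what is visible of it) and "uv" ([column, row] in pixels, amid what is visible of it).
- bot.pinpoint(camera, label): "uv" ([column, row] in pixels: a listed point, or the origin of a listed thing).
The state is a dict: "clock": time; "joint_pos": joint angles; "dq": joint speeds; "effort": joint torques, N m; "eef_pos": TCP position; "tool_rot": TCP orientation; "force": force on the tool from outside, world axes, zero at the start; "ft_torque": the same for the moment, N m; "grip_width": finger opening in mm; "grasp_force": force on a finger pad.
Only numpy, scipy, OpenCV 4.12 (cv2) and the standard library are available. Lean on these libraries where they do the work, as an engineer would, in place of code of your own. Each camera call takes 0.05 s, during which the arm holds its last target. There are 200 camera calls.

TASK

Take the orange cutter out of the quick-release holder: pull the red spring collar fully back, away from the cutter, so that the holder lets go, then draw the cutter straight out. Lay the cutter flat inside the blue tray without dropping it, let the collar spring home, and leave the holder's neighbours, the brass padlock and the yellow oil bottle behind the vice, where they are.

Things in the scene. Friction and masses are not known exactly. Their poses are not given: they have to be found in the camera images.
- holder: Quick-release tool holder, fixed: grey housing on a dark plate on four legs. Origin on the bench under its axis; axis level, 150 mm up, along own x; z up. The mouth faces own -x (roughly to the robot): the cutter comes out to -x. Plate own x -20..80, y +-45 mm, 81..93 mm above the bench; housing own x 4..66 mm, 52 wide, top 176 mm up. Place and yaw vary.
- holder_mouth (a point): Centre of the mouth of the holder's 16 mm square bore, own (-45, 0, 150) mm. Two pawls lock the cutter in it until the collar is 10 mm back; then, within half a second, a damped ejector pushes the cutter 16 mm out, clear of the pawls. It stays in the bore's last 26 mm and can be drawn out with the collar home again. While locked it cannot be pulled out.
- collar_face (a point): Centre of the red collar's front face, on the axis, 2 mm outside the mouth; moves with the collar. Front flange 54 mm across, 7 mm thick; behind it the collar is 44 mm across, 27 mm long. Only the 14 mm square shank passes through its middle, so fingers put down beside or above the shank can push on the flange's front face, or the collar can be gripped.
- collar (a joint): Travel of the collar in m: 0 home (towards the mouth), 0.012 fully back (along the holder's own +x, away from the cutter), a hard stop. A spring pushes it home with 4 N at the start of the travel, 10 N at the end; it does not stay back by itself and must be held there until the cutter has come forward.
- cutter: The cutter, 160 mm long, about 0.16 kg. Origin on its axis at the shank's inner end; own x along the axis, into the holder (the rest lies at own -x). Steel shank 14 mm square, own x 0..-98 mm; orange body 24 mm square, -96..-146 mm; brass head 18 mm across, to -160 mm. At the start the inner end is 42 mm inside the mouth and 52 mm of shank shows between collar and orange body.
- cutter_grip (a point): Centre of the cutter's orange body (24 x 24 x 50 mm), 121 mm from the inner end of the shank; axes as the cutter's. Grip it here across its own y, from above.
- cutter_head (a point): Centre of the outer end of the brass head, 160 mm from the inner end of the shank.
- cutter_shank_end (a point): Centre of the shank's inner end (the cutter's origin).
- tray: Fixed open blue tray on four short legs, 145 mm (own x) x 193 mm (own y) outside; its floor is 34 mm and its rim 52 mm above the bench, walls 4 mm. Origin on the bench under its centre, z up. It stands in front of the holder. The cutter fits when laid along the tray's own y, its length centred. Its place and yaw vary.
- padlock_mid (a point): Middle of a loose brass padlock lying on the bench near its front edge, left of the tray, 68 x 45 x 21 mm.
- oiler_mid (a point): Middle of a loose yellow oil bottle with a red spout standing behind the vice, to the right of the holder (a second one far back on the left is fixed), 40 mm across, 123 mm tall.

How it is judged (in metres and radians):
On the way, in this order (a step that is already met when the one before it is completed fails the run):
1. the collar is pulled back at least 10 mm of its 12 mm (value of joint collar above 0.01 m), for 0.1 s.
2. the cutter is drawn right out: the shank's inner end is more than 10 mm outside the mouth (x of cutter_shank_end in the frame of holder below -0.055 m), for 0.1 s.
At the end, for the whole second after the job is handed in: The cutter lies flat in the tray: the ends of its head and of its shank are both inside the walls (within 70 mm of the centre along the tray's x, 95 mm along its y) and under 56 mm above the bench; released and at rest (under 0.02 m/s); the collar is home within 2 mm (x of cutter_head in the frame of tray between -0.07 and 0.07 m and y of cutter_head in the frame of tray between -0.095 and 0.095 m and z of each of cutter_head, cutter_shank_end in the frame of tray below 0.056 m and x of cutter_shank_end in the frame of tray between -0.07 and 0.07 m and y of cutter_shank_end in the frame of tray between -0.095 and 0.095 m and value of joint collar below 0.002 m and linear speed of cutter below 0.02 m/s and contact force between the fingers and cutter below 0.1 N); the robot touches nothing.
It fails at once if the cutter is dropped or flung: faster than 0.9 m/s (a fall of about 4 cm) while the fingers do not touch it (linear speed of cutter above 0.9 m/s and contact force between the fingers and cutter below 0.1 N).
It fails at once if the padlock is moved by more than 30 mm (distance of padlock_mid from where it was at the start of the episode above 0.03 m).
It fails at once if the oil bottle is moved by more than 30 mm or knocked over (distance of oiler_mid from where it was at the start of the episode above 0.03 m).
It also fails if it takes over 48 s, if anything falls off the work surface, if the arm or the gripper's body presses on something with over 40 N, if the wrist force passes 120 N, or if a joint passes its speed limit or range.

## Working session

There is one attempt and no reset: what is moved stays moved. The work goes in short steps, Python scripts to look and compute and a shell command to move; the robot and the scene stay as the last step left them, time stands still between calls to the robot, and variables do not carry over. Pictures are saved under pics/ and viewed, at most 10 in all, crops included, and the job is handed in when it is done.

```bash
mkdir -p pics; cat > h.py <<'E'
import numpy as np, cv2
from rig import bot
def ray(c,uv):
    i=bot.camera_info(c); R=np.array(i["R"]);t=np.array(i["t"]).ravel()
    a=(uv[0]-i["cx"])/i["fx"]; b=(uv[1]-i["cy"])/i["fy"]
    if c=="wrist":
        r=np.hypot(a,b); s=np.sin(r)/r if r>1e-9 else 1; d=np.array([a*s,b*s,np.cos(r)])
    else: d=np.array([a,b,1.])
    d=R.T@d; return -R.T@t, d/np.linalg.norm(d)
def atz(c,uv,z):
    o,d=ray(c,uv); return o+d*(z-o[2])/d[2]
def tri(rs):
    A=sum(np.eye(3)-np.outer(d,d) for o,d in rs); b=sum((np.eye(3)-np.outer(d,d))@o for o,d in rs)
    p=np.linalg.solve(A,b); return p,[round(float(np.linalg.norm(np.cross(p-o,d))),1) for o,d in rs]
E
python3 - <<'E'
from h import *
np.set_printoptions(precision=1,suppress=True)
s=bot.observe();print(s["clock"],s["eef_pos"],s["tool_rot"],s["grip_width"])
fs=[bot.grab_frame(c) for c in ("scene","side")]
cv2.imwrite("pics/a.png",cv2.resize(np.hstack(fs),(800,300)))
cv2.imwrite("pics/scene.png",fs[0])
Z=dict(holder=0,holder_mouth=150,collar_face=150,cutter_grip=150,cutter_head=150,tray=0,padlock_mid=10,oiler_mid=61)
for n,z in Z.items():
    rs=[]
    for c in ("scene","side"):
        r=bot.pinpoint(c,n)
        if r:
            rs.append(ray(c,r[0]["uv"])); print(n,c,np.round(r[0]["uv"],1),round(r[0]["p"],2),atz(c,r[0]["uv"],z))
    if len(rs)==2: print("   tri",*tri(rs))
print(bot.observe()["clock"])
E
```

```text
0.0 [ 165.9 -601.8  230.3] [ 1.   0.1  0.  -0. ] 85.1960655274325
holder scene [262.8 231.1] 0.58 [605.8 107.    0. ]
holder_mouth scene [275.6 176. ] 0.75 [570.7 109.6 150. ]
holder_mouth side [311.5 189.1] 0.85 [574.7 124.8 150. ]
   tri [570.7 114.9 154.3] [3.0, 3.0]
collar_face scene [273.  176.7] 0.64 [574.  114.8 150. ]
collar_face side [308.  191.5] 0.64 [566.3 116.4 150. ]
   tri [569.2 118.1 150.8] [3.1, 3.1]
cutter_grip scene [308.7 188.2] 0.63 [489.4 124.9 150. ]
cutter_grip side [269.9 191.8] 0.66 [489.6 124.4 150. ]
   tri [489.5 124.6 149.8] [0.1, 0.1]
cutter_head scene [324.1 194.2] 0.75 [453.5 132.7 150. ]
cutter_head side [252.6 191.5] 0.58 [454.7 129.7 150. ]
   tri [454.4 131.  149. ] [0.3, 0.3]
tray scene [332.4 261.8] 0.67 [424.  138.2   0. ]
tray side [234.2 243.4] 0.84 [407.  156.4   0. ]
   tri [413.8 148.3   8.3] [6.6, 6.6]
padlock_mid scene [304.4 347.6] 0.55 [379.3 373.8  10. ]
padlock_mid side [220.4 189. ] 0.75 [372.9 380.8  10. ]
   tri [375.7 376.4  13.4] [2.5, 2.5]
oiler_mid scene [308.8 182.8] 0.72 [563.3 -47.4  61. ]
oiler_mid side [318.  279.7] 0.8 [562.9 -47.6  61. ]
   tri [563.1 -47.4  60.9] [0.2, 0.2]
0.9
```

View pics/a.png

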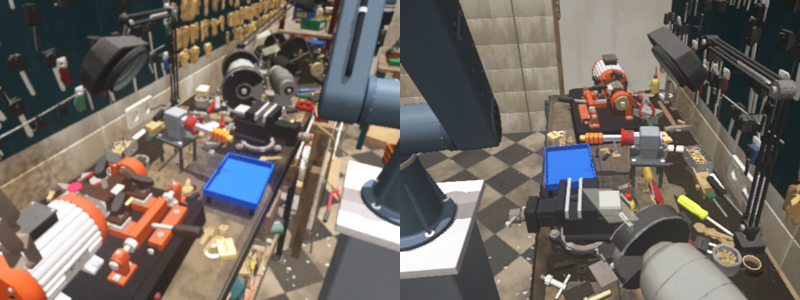

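The first picture shows the holder with its red collar and orange cutter, and the blue tray in front of them. The vice and oiler are to the right. I'll move over the cutter now for a closer look.

```bash
python3 -m creep '[[0,[0.045,0.08,0.04],0],[0,[0.045,0.08,0.04],0],[0,[0.045,0.085,0.035],0],[0,[0.045,0.09,0.02],0],[0,[0.045,0.09,0.02],0],[0,[0.045,0.09,0.02],0],[0,[0.045,0.09,0.02],0],[0,[0.045,0.09,0.02],0],[0,[0.045,0.09,0.02],0],[0,[0.045,0.09,0.02],0],[0,[0.04,0.09,0.02],0],[0,[0.04,0.09,0.0],0]]'
python3 -m creep '[[0,[0.035,0.09,0],0],[0,[0.035,0.09,0],0],[0,[0.035,0.09,0],0],[0,[0.03,0.09,0],0],[0,[0.03,0.09,0],0],[0,[0.03,0.09,0],0],[0,[0.03,0.09,0],0],[0,[0.02,0.09,0],0],[0,[0,0,0],0],[0,[0,0,0],0]]'
python3 - <<'E'
from h import *
from scipy.spatial.transform import Rotation as Ro
np.set_printoptions(precision=2,suppress=True)
s=bot.observe();M=Ro.from_quat(s["tool_rot"]).as_matrix()
print(s["clock"],s["eef_pos"],s["joint_pos"],s["grip_width"],"\n",M)
f=bot.grab_frame("wrist");cv2.imwrite("pics/w1.png",f)
for n,z in dict(holder_mouth=150,collar_face=150,cutter_grip=150,cutter_head=150,tray=0).items():
    for r in bot.pinpoint("wrist",n)[:1]: print(n,np.round(r["uv"],1),round(r["p"],2),atz("wrist",r["uv"],z))
for c in ("wrist","scene"):
  r=bot.outline_of(c,"tray")
  if r:
    m=r[0]["region"].astype(np.uint8);ys,xs=np.nonzero(m)
    P=np.array([atz(c,(x,y),52)[:2] for x,y in zip(xs[::7],ys[::7])],np.float32)
    print(c,m.sum(),cv2.minAreaRect(P))
E
```

```text
clock: 1.9
eef_pos: [379.2, -179.3, 343.1]
tool_rot: [0.991, 0.134, 0.001, 0.002]
force: [1.3, 0.1, 0.4]
grip_width: 42.6
grasp_force: 0.0
clock: 2.73
eef_pos: [475.9, 109.1, 341.2]
tool_rot: [0.991, 0.136, -0.0, 0.0]
force: [1.3, -0.3, 0.3]
grip_width: 42.8
grasp_force: 0.0
2.7333 [475.88 109.1  341.21] [-0.    0.22  1.61 -0.    1.31  1.29] 42.84696251668119 
 [[ 0.96  0.27 -0.  ]
 [ 0.27 -0.96 -0.  ]
 [-0.    0.   -1.  ]]
holder_mouth [303.2  93.4] 0.9 [572.42 107.02 150.  ]
collar_face [298.4  93.1] 0.86 [571.42 111.14 150.  ]
cutter_grip [266.9 158.1] 0.85 [498.23 123.93 150.  ]
cutter_head [254.5 193.1] 0.89 [458.49 126.98 150.  ]
tray [245.2 190.7] 0.96 [415.94 141.66   0.  ]
wrist 12708 ((419.09375, 147.38790893554688), (148.5039825439453, 194.11781311035156), 2.6127395629882812)
scene 5262 ((410.7763671875, 170.71974182128906), (148.5471649169922, 237.81329345703125), 2.784301996231079)
```

View pics/w1.png

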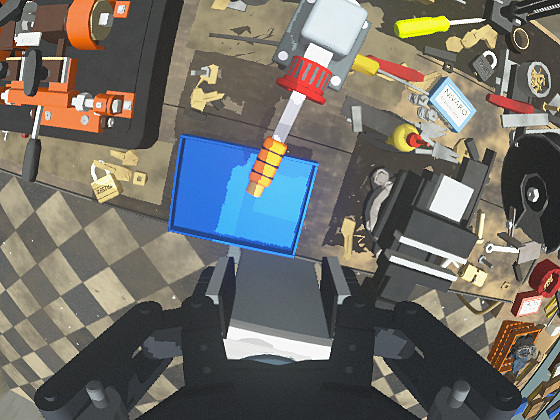

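The wrist view shows the cutter running from (257,190) to the collar at about (300,85), over the tray at (245,190). The padlock at (103,182) and the oiler at (405,138) are both clear of it. I'll align the yaw, drop a little and measure the axis.

```bash
python3 -m creep '[[0.2,[0,0.006,-0.03],-0.035],[0.2,[0,0.006,-0.03],-0.034],[0.2,[0,0.006,-0.03],-0.034],[0.2,[0,0.006,-0.03],-0.034],[0.2,[0,0,0],0],[0.2,[0,0,0],0]]'
python3 - <<'E'
from h import *
from scipy.spatial.transform import Rotation as Ro
np.set_printoptions(precision=3,suppress=True)
s=bot.observe();M=Ro.from_quat(s["tool_rot"]).as_matrix()
print(s["clock"],s["eef_pos"],s["joint_pos"],s["grip_width"],M[:,0])
f=bot.grab_frame("wrist");cv2.imwrite("pics/w2.png",f)
for n,z in dict(holder_mouth=150,collar_face=150,cutter_grip=150,cutter_head=150,tray=0).items():
    for r in bot.pinpoint("wrist",n)[:1]: print(n,np.round(r["uv"],1),round(r["p"],2),atz("wrist",r["uv"],z))
for n,z in dict(tray=52,cutter=155).items():
  r=bot.outline_of("wrist",n)
  if r:
    m=r[0]["region"].astype(np.uint8);ys,xs=np.nonzero(m)
    P=np.array([atz("wrist",(x,y),z)[:2] for x,y in zip(xs[::3],ys[::3])],np.float32)
    w,v=np.linalg.eigh(np.cov(P.T));d=v[:,-1]*np.sign(v[0,-1])
    print(n,m.sum(),cv2.minAreaRect(P),P.mean(0),d,np.arctan2(d[1],d[0]),P.min(0),P.max(0))
E
```

```text
clock: 3.63
eef_pos: [475.7, 116.6, 293.0]
tool_rot: [0.997, -0.08, -0.001, 0.0]
force: [0.7, 1.8, -0.1]
grip_width: 33.9
grasp_force: 0.0
3.6333 [475.739 116.589 293.044] [ 0.012  0.269  1.682 -0.     1.192  1.742] 33.879267103405454 [ 0.987 -0.159 -0.001]
holder_mouth [266.5  88. ] 0.8 [573.202 111.404 150.   ]
collar_face [261.4  90.7] 0.85 [571.753 116.173 150.   ]
cutter_grip [263.7 173.7] 0.63 [498.408 126.581 150.   ]
cutter_head [263.6 215.5] 0.62 [459.182 133.56  150.   ]
tray [262.2 208.1] 0.89 [419.8   148.811   0.   ]Traceback (most recent call last):
  File "<stdin>", line 13, in <module>
  File "h.py", line 11, in atz
    o,d=ray(c,uv); return o+d*(z-o[2])/d[2]
        ~~~^^^^^^
  File "h.py", line 4, in ray
    i=bot.camera_info(c); R=np.array(i["R"]);t=np.array(i["t"]).ravel()
ValueError: time passes only in moves, steps and waits
```

View pics/w2.png

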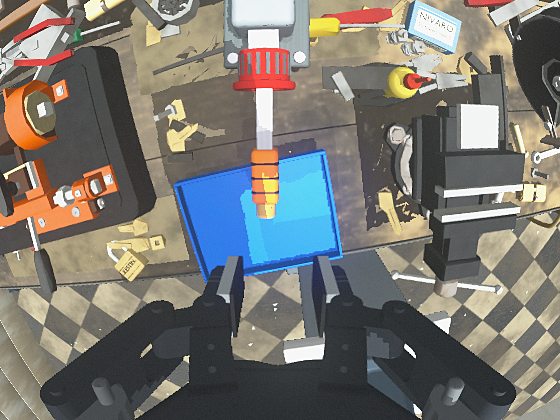

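The cutter is now vertical in the image, with the collar face at (262,92) and the head at (265,215), so the tool and cutter yaw match to about 0.005 rad. I'll go above the bare shank and check the straddle.

```bash
python3 -m creep '[[0.2,[0.08,0.0025,-0.05],0],[0.2,[0.083,0.0025,-0.05],0],[0.2,[0,0,-0.085],0],[0.2,[0,0,-0.065],0],[0.2,[0,0,0],0],[0.2,[0,0,0],0]]'
python3 - <<'E'
from h import *
f=bot.grab_frame("wrist");cv2.imwrite("pics/w3.png",f)
E
```

```text
clock: 4.48
eef_pos: [540.3, 119.0, 192.4]
tool_rot: [0.997, -0.081, -0.002, 0.0]
force: [0.4, -0.5, 0.2]
grip_width: 33.9
grasp_force: 0.0
```

View pics/w3.png

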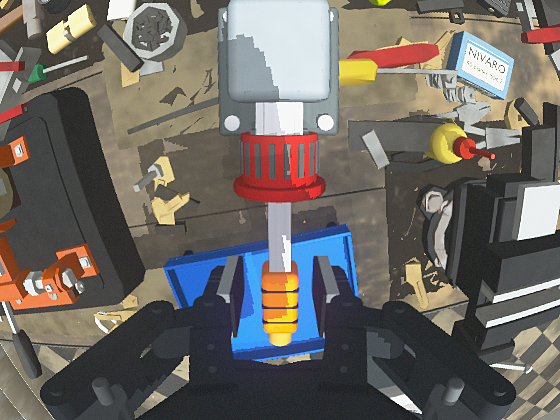

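Laterally the shank at column 280 is centred between the fingers (243 and 313). I'll check the along-axis position numerically before lowering.

```bash
python3 - <<'E'
from h import *
np.set_printoptions(precision=1,suppress=True)
for n,uv,z in [("flange front top",(280,203),177),("shank-at-body top edge",(280,272),162),("body top front end",(280,333),162),("shank left",(270,240),157),("shank right",(291,240),157),("head end",(281,345),150)]:
    print(n,atz("wrist",uv,z))
print(bot.observe()["eef_pos"])
for n in ("collar_face","cutter_grip"):
    r=bot.pinpoint("wrist",n)
    if r: print(n,r[0]["uv"],r[0]["p"],atz("wrist",r[0]["uv"],150))
E
```

```text
flange front top [572.3 113.5 177. ]
shank-at-body top edge [524.4 121.  162. ]
body top front end [476.4 128.6 162. ]
shank left [544.3 123.9 157. ]
shank right [542.2 111.4 157. ]
head end [454.4 131.3 150. ]
[541.6 119.1 194. ]
collar_face [279.2, 192.1] 0.6 [571.4 114.1 150. ]
cutter_grip [277.2, 293.3] 0.68 [501.9 126.7 150. ]
```

```bash
python3 -m creep '[[0.25,[0.014,-0.004,-0.05],0],[0.25,[0,0,-0.05],0],[0.25,[0,0,-0.045],0],[0.25,[0,0,0],0],[0.25,[0.025,-0.004,0],0],[0.25,[0.012,-0.002,0],0],[0.25,[0,0,0],0],[0.25,[0,0,0],0]]'
python3 -m creep '[[0.25,[0.01,-0.0016,0],0],[0.25,[0.01,-0.0016,0],0],[0.25,[0.005,-0.0008,0],0],[0.25,[0,0,0],0]]'
```

```text
clock: 5.3
eef_pos: [561.9, 115.3, 136.7]
tool_rot: [0.997, -0.081, 0.001, -0.0]
force: [-4.0, 0.9, 3.7]
grip_width: 31.7
grasp_force: 1.9
clock: 5.63
eef_pos: [569.6, 114.1, 136.5]
tool_rot: [0.997, -0.08, -0.002, -0.0]
force: [-8.9, 2.2, 8.3]
grip_width: 32.2
grasp_force: 4.6
```

```bash
python3 -m creep '[[0.25,[0.006,-0.001,0],0],[0.25,[0.004,-0.0006,0],0],[0.25,[0,0,0],0]]'
python3 -m creep '[[0.25,[0.005,-0.0008,0],0],[0.25,[0.002,-0.0003,0],0],[0.25,[0,0,0],0],[0.25,[0,0,0],0],[0.25,[0,0,0],0]]'
python3 - <<'E'
from h import *
f=bot.grab_frame("wrist");cv2.imwrite("pics/w4.png",f)
E
```

```text
clock: 5.88
eef_pos: [571.2, 113.9, 136.4]
tool_rot: [0.997, -0.08, -0.005, -0.0]
force: [-12.3, 3.3, 9.9]
grip_width: 32.2
grasp_force: 6.2
clock: 6.3
eef_pos: [571.1, 113.9, 136.3]
tool_rot: [0.997, -0.08, -0.007, -0.0]
force: [-17.5, 3.0, 14.1]
grip_width: 31.7
grasp_force: 8.7
```

View pics/w4.png

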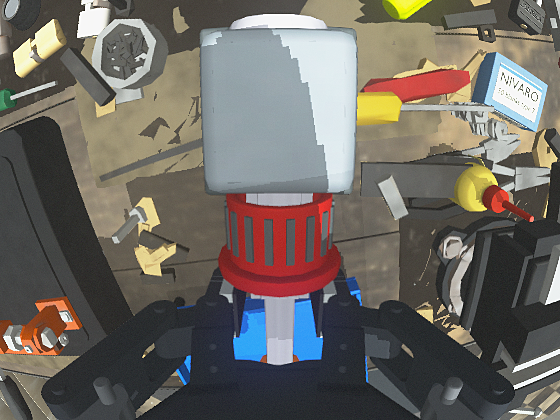

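The fingers are hard against the flange in the picture (row 285). The TCP has stalled after about 12 mm and the force is rising, so the collar is at its stop. I'll back off, lift and see whether the cutter came forward.

```bash
python3 -m creep '[[0.25,[-0.03,0.0047,0],0],[0.25,[-0.035,0.0055,0],0],[0.25,[0,0,0.09],0],[0.25,[-0.09,0.014,0.06],0],[0.0,[-0.06,0.01,0],0],[0,[0,0,0],0],[0,[0,0,0],0]]'
python3 - <<'E'
from h import *
np.set_printoptions(precision=1,suppress=True)
for c in ("scene","side","wrist"): globals()[c]=bot.grab_frame(c)
cv2.imwrite("pics/w5.png",wrist)
print(bot.observe()["eef_pos"])
for n in ("collar_face","cutter_grip","cutter_head"):
    rs=[]
    for c in ("scene","side","wrist"):
        r=bot.pinpoint(c,n)
        if r: rs.append(ray(c,r[0]["uv"])); print(n,c,np.round(r[0]["uv"]),round(r[0]["p"],2),atz(c,r[0]["uv"],150))
    if len(rs)>1: print("  ",*tri(rs))
E
```

```text
clock: 6.93
eef_pos: [494.8, 126.0, 195.8]
tool_rot: [0.997, -0.08, 0.003, -0.0]
force: [0.6, 0.3, 0.2]
grip_width: 42.8
grasp_force: 0.0
[496.1 125.5 194.7]
collar_face scene [270. 175.] 0.82 [583. 111. 150.]
collar_face wrist [276. 105.] 0.84 [574.8 113.9 150. ]
   [577.3 115.2 153.3] [2.9, 2.9]
cutter_grip scene [260. 172.] 0.67 [608.8 108.8 150. ]
cutter_grip side [269. 194.] 0.95 [487.1 115.  150. ]
cutter_grip wrist [276. 241.] 0.63 [492.8 127.7 150. ]
   [522.9 137.4 166.1] [61.8, 43.6, 24.2]
cutter_head scene [327. 197.] 0.64 [444.6 141.3 150. ]
cutter_head side [251. 196.] 0.92 [450.7 114.7 150. ]
cutter_head wrist [282. 294.] 0.78 [452.6 130.4 150. ]
   [449.3 129.9 142.3] [0.6, 2.1, 1.8]
```

View pics/w5.png

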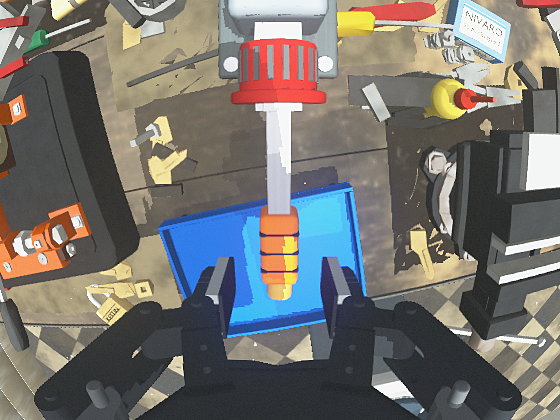

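```bash
python3 - <<'E'
from h import *
np.set_printoptions(precision=1,suppress=True)
for n,uv,z in [("flange front top",(277,104),177),("body edge",(279,214),162),("body end",(280,285),162),("head end",(281,299),150)]:
    print(n,atz("wrist",uv,z))
print(bot.observe()["eef_pos"])
E
```

```text
flange front top [574.3 113.6 177. ]
body edge [513.9 122.3 162. ]
body end [467.6 129.2 162. ]
head end [449.  131.4 150. ]
[494.1 125.8 194. ]
```

The gap between flange and body has grown from about 48 to 61 mm, and the body now spans rows 214–285, so the cutter came forward. I'll grip the body.

```bash
python3 -m creep '[[0,[-0.018,0.004,-0.05],0],[0,[0,0,-0.05],0],[0,[0,0,-0.035],0],[0,[0,0,0],0],[0.9,[0,0,0],0],[0.9,[0,0,0],0],[0.9,[0,0,0],0],[0.9,[0,0,0],0]]' 40
python3 -m creep '[[0.9,[-0.01,0.0016,0],0],[0.9,[-0.01,0.0016,0],0],[0.9,[-0.01,0.0016,0],0],[0.9,[0,0,0],0]]'
```

```text
clock: 8.2
eef_pos: [487.1, 127.3, 140.9]
tool_rot: [0.997, -0.081, 0.001, -0.0]
force: [-0.9, -0.7, -0.6]
grip_width: 22.9
grasp_force: 43.9
clock: 8.53
eef_pos: [476.7, 129.2, 141.1]
tool_rot: [0.997, -0.081, 0.002, -0.0]
force: [-1.6, 0.7, -2.5]
grip_width: 22.6
grasp_force: 43.7
```

```bash
python3 -m creep '[[0.9,[-0.025,0.004,0],0],[0.9,[-0.025,0.004,0],0],[0.9,[-0.025,0.004,0],0],[0.9,[-0.025,0.004,0],0],[0.9,[-0.025,0.004,0],0],[0.9,[-0.025,0.004,0],0],[0.9,[0,0,0],0],[0.9,[0,0,0],0]]'
python3 - <<'E'
from h import *
np.set_printoptions(precision=1,suppress=True)
f=bot.grab_frame("wrist");cv2.imwrite("pics/w6.png",f);bot.grab_frame("side")
print(bot.observe()["eef_pos"],bot.observe()["joint_pos"])
for n in ("cutter_shank_end",):
  for c in ("side","wrist"):
    r=bot.pinpoint(c,n)
    if r: print(n,c,r[0]["uv"],r[0]["p"],atz(c,r[0]["uv"],150))
r=bot.outline_of("wrist","tray")
m=r[0]["region"].astype(np.uint8); print(cv2.minAreaRect(np.argwhere(m)[:,::-1].astype(np.float32)))
E
```

```text
clock: 9.2
eef_pos: [414.1, 139.2, 140.3]
tool_rot: [0.997, -0.08, -0.0, 0.0]
force: [0.6, 0.2, -1.7]
grip_width: 22.7
grasp_force: 43.7
[415.8 139.  140.4] [ 0.1  0.4  2.  -0.   0.7  1.8]
cutter_shank_end side [294.2, 191.6] 0.72 [538.6 119.3 150. ]
cutter_shank_end wrist [279.3, 10.6] 0.68 [534.4 119.4 150. ]
((264.006591796875, 203.78448486328125), (180.98419189453125, 256.8113708496094), 79.2156982421875)
```

View pics/w6.png

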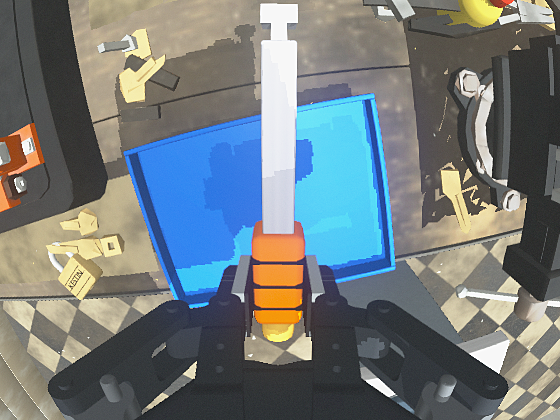

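The cutter is fully out: its shank end at (279,8) is about 38 mm in front of the mouth. Tray rim corners are at (126,152), (373,95) and (395,268). I'll use those to get the tray pose.

```bash
python3 - <<'E'
from h import *
np.set_printoptions(precision=1,suppress=True)
A,B,C=[atz("wrist",uv,52) for uv in [(126,152),(373,95),(396,268)]]
print(A,B,C,np.linalg.norm(A-B),np.linalg.norm(B-C),"centre",(A+C)/2)
d=A-B;print("yaw of own y minus 90",np.degrees(np.arctan2(-d[0],d[1])), np.degrees(np.arctan2((B-C)[1],(B-C)[0])))
E
```

```text
[484.4 246.   52. ] [494.   57.7  52. ] [352.8  48.7  52. ] 188.55454113974008 141.49993273868313 centre [418.6 147.3  52. ]
yaw of own y minus 90 2.899934765230417 3.6224529618721624
```

```bash
python3 -m creep '[[0.9,[0.001,-0.0055,0],0.038],[0.9,[0.001,-0.0055,0],0.038],[0.9,[0.001,-0.0055,0],0.038],[0.9,[0.001,-0.0055,0],0.038],[0.9,[0.001,-0.0055,0],0.038],[0.9,[0.001,-0.0055,0],0.038],[0.9,[0.001,-0.0055,0],0.038],[0.9,[0.001,-0.0055,0],0.038],[0.9,[0.001,-0.0055,0],0.038],[0.9,[0.001,-0.0055,0],0.038],[0.9,[0.001,-0.0055,0],0.038],[0.9,[0.001,-0.0055,0],0.038]]'
python3 -m creep '[[0.9,[0.001,-0.0055,-0.02],0.038],[0.9,[0.001,-0.0055,-0.04],0.038],[0.9,[0.001,-0.0055,-0.04],0.035],[0.9,[0,0,-0.04],0],[0.9,[0,0,0],0],[0.9,[0,0,0],0]]'
python3 - <<'E'
from h import *
from scipy.spatial.transform import Rotation as Ro
np.set_printoptions(precision=1,suppress=True)
f=bot.grab_frame("wrist");cv2.imwrite("pics/w7.png",f)
s=bot.observe();M=Ro.from_quat(s["tool_rot"]).as_matrix();print(s["eef_pos"],np.arctan2(M[1,0],M[0,0]),s["joint_pos"])
E
```

```text
clock: 10.45
eef_pos: [420.3, 112.2, 140.2]
tool_rot: [0.803, 0.596, 0.0, 0.0]
force: [-0.2, 0.1, -2.5]
grip_width: 23.0
grasp_force: 43.8
clock: 10.95
eef_pos: [420.8, 105.8, 83.7]
tool_rot: [0.69, 0.724, -0.001, -0.001]
force: [-0.4, -0.2, -2.2]
grip_width: 22.8
grasp_force: 43.7
[421.3 105.9  84.3] 1.619292653301354 [-0.   0.6  2.  -0.   0.6 -0.1]
```

View pics/w7.png

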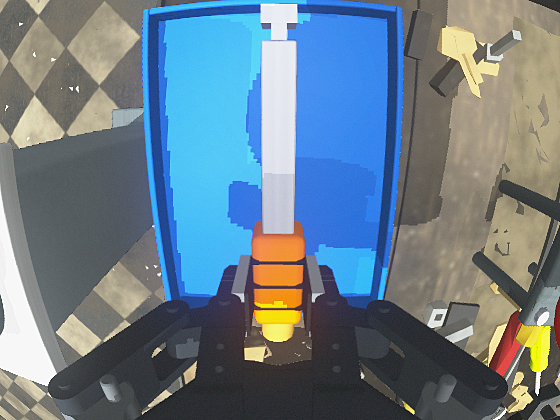

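The cutter is centred across the tray and parallel to its walls: shank at column 280, walls at 150 and 398. I'll lower it and watch the force.

```bash
python3 -m creep '[[0.9,[0,0,-0.04],0],[0.9,[0,0,-0.035],0],[0.9,[0,0,-0.02],0],[0.9,[0,0,-0.01],0],[0.9,[0,0,0],0]]'
python3 -m creep '[[0.9,[0,0,-0.005],0],[0.9,[0,0,0],0]]'
python3 -m creep '[[0.9,[0,0,-0.005],0],[0.9,[0,0,0],0]]'
```

```text
clock: 11.42
eef_pos: [421.4, 106.5, 43.2]
tool_rot: [0.69, 0.724, 0.001, 0.0]
force: [-0.6, 2.1, 0.9]
grip_width: 23.1
grasp_force: 45.0
clock: 11.58
eef_pos: [421.4, 106.6, 42.9]
tool_rot: [0.69, 0.724, 0.001, 0.001]
force: [-1.6, 3.5, 20.8]
grip_width: 22.6
grasp_force: 47.4
clock: 11.75
eef_pos: [421.4, 106.7, 42.6]
tool_rot: [0.69, 0.724, 0.002, 0.001]
force: [-5.1, 4.6, 41.2]
grip_width: 22.5
grasp_force: 50.3
```

It made contact at about TCP 43. I'll relieve the press, check that the cutter is down, and release.

```bash
python3 -m creep '[[0.9,[0,0,0.009],0],[0.9,[0,0,0],0]]'
python3 - <<'E'
from h import *
np.set_printoptions(precision=1,suppress=True)
f=[bot.grab_frame(c) for c in ("side","wrist","scene")]
cv2.imwrite("pics/c.png",np.hstack([cv2.resize(f[0][170:300,190:330],(400,371)),cv2.resize(f[2][150:280,260:400],(400,371))]))
for n in ("cutter_head","cutter_shank_end"):
    rs=[]
    for c in ("side","scene"):
        r=bot.pinpoint(c,n)
        if r: rs.append(ray(c,r[0]["uv"])); print(n,c,r[0]["p"],atz(c,r[0]["uv"],46))
    if len(rs)>1: print(*tri(rs))
E
```

```text
clock: 11.92
eef_pos: [422.2, 106.1, 43.7]
tool_rot: [0.689, 0.724, 0.002, 0.002]
force: [0.3, -0.7, -1.6]
grip_width: 22.9
grasp_force: 45.0
cutter_head side 0.53 [420.   67.9  46. ]
cutter_head scene 0.91 [420.   63.1  46. ]
[419.6  65.6  47.7] [0.4, 0.4]
cutter_shank_end scene 0.84 [417.7 223.2  46. ]
```

View pics/c.png

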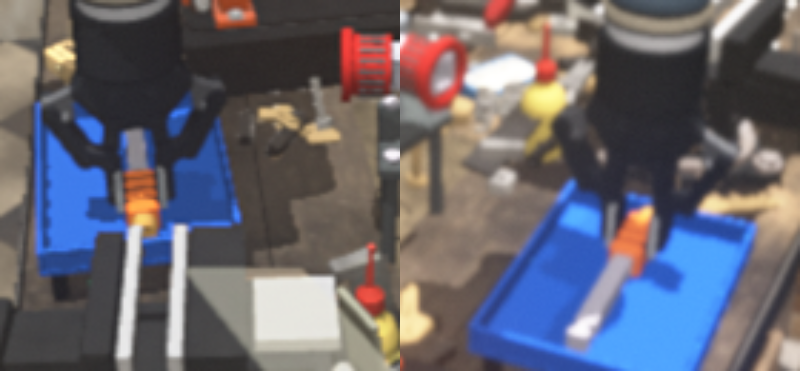

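The cutter lies inside the tray and on its floor, with the head at about y=66 and the shank end at y=223. The collar is home. I'll release and lift away.

```bash
python3 -m creep '[[0.15,[0,0,0],0],[0.1,[0,0,0],0],[0.0,[0,0,0],0],[0,[0,0,0],0],[0,[0,0,0.03],0],[0,[0,0,0.06],0],[0,[0,0,0.09],0],[0,[0,0,0.09],0],[0,[0,0,0.09],0],[0,[0,0,0],0],[0,[0,0,0],0]]'
python3 - <<'E'
from h import *
np.set_printoptions(precision=1,suppress=True)
f=bot.grab_frame("wrist");cv2.imwrite("pics/w8.png",f);[bot.grab_frame(c) for c in ("scene","side")]
Z=dict(cutter_head=43,cutter_shank_end=43,collar_face=150)
for n,z in Z.items():
    for c in ("wrist","scene"):
        r=bot.pinpoint(c,n)
        if r: print(n,c,round(r[0]["p"],2),atz(c,r[0]["uv"],z))
E
```

```text
clock: 13.18
eef_pos: [422.1, 106.0, 187.5]
tool_rot: [0.69, 0.724, 0.002, 0.002]
force: [0.9, 0.1, 0.2]
grip_width: 42.4
grasp_force: 0.0
cutter_head wrist 0.59 [419.1  66.   43. ]
cutter_head scene 0.57 [421.1  64.3  43. ]
cutter_shank_end wrist 0.9 [414.6 225.   43. ]
cutter_shank_end scene 0.58 [414.6 223.6  43. ]
collar_face wrist 0.94 [566.2 114.6 150. ]
collar_face scene 0.91 [568.2 119.1 150. ]
```

View pics/w8.png

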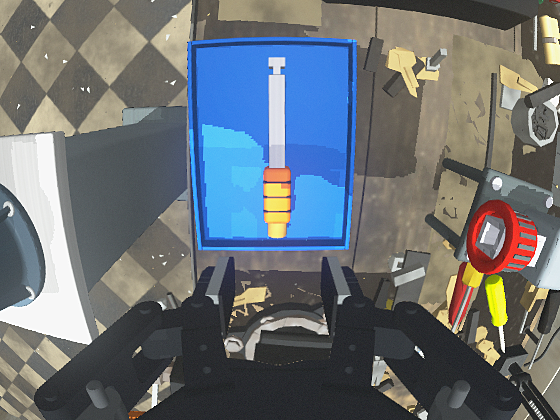

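The picture shows the cutter flat inside the tray from (277,60) to (277,237), within the walls. The gripper is clear and the collar is home at (490,235).

```bash
python3 -c "
from rig import bot
print(bot.finish_job())"
```

```text
the job is handed in; nothing more can be done
None
```

The cutter is lying flat in the blue tray and released, the collar is home, and the padlock and oil bottle were not touched; I handed the job in at about 13.4 s on the robot's clock, and no verdict came back.

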